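# Open the scent bar

### The job

Finish opening the scent bar; a colleague may already have uncovered some of the four tester pots. Take the child-safe cover off every pot that still has one (squeeze its two side tabs together, keep them squeezed while you turn it anticlockwise until it comes free, and lift it straight off) and stand the cover upright on the bare table beside the work. Set the wax block from each pot upright and fully home in the pocket of its own shape and size in the wooden tray, wherever the tray lies by then, and do not push or knock over the cup, the tumbler or the match box.

Things in the scene. Friction and masses are not known exactly. Their poses are not given: they have to be found in the camera images.
- tray: Loose flat tester tray of dark wood, 165 x 165 x 18 mm, 1 kg, with a brass pull (13 mm out) on its +x and -x sides, lying on the table (top: x 0.25 to 0.80 m, y -0.49 to 0.53 m). Origin: centre of its underside, z up. Four pockets 12 mm deep, cork-lined (floor 6 mm above the table), 80 mm apart. It may get knocked a few cm aside during the work.
- pocket_round (a point): Centre of the floor of the tray's wide round pocket, 46 mm across, at x = +40, y = +40 mm on the tray. Axes as the tray's.
- pocket_square (a point): Centre of the floor of the tray's square pocket, 34 x 34 mm, sides along the tray's x and y, at x = +40, y = -40 mm on the tray. Axes as the tray's.
- pocket_oblong (a point): Centre of the floor of the tray's oblong pocket, 40 mm along the tray's x, 27 mm along its y, at x = -40, y = +40 mm on the tray. Axes as the tray's.
- pocket_slim (a point): Centre of the floor of the tray's narrow round pocket, 34 mm across, at x = -40, y = -40 mm on the tray. Axes as the tray's.
- pot_a: White ceramic tester pot on a brass foot screwed to the table: it cannot move. Origin: centre of its underside, z up. Foot 104 mm across, body 86 mm. A round neck 45.6 mm across rises in the middle of a collar (bore 72 mm, 85 mm outside, top at 50 mm). The collar has two notches at the pot's +y and -y. A wax block stands on each of the four pots; two or three of them have their cover on.
- cover_a: Cover of pot_a: clear round cap 51 mm across, 74 mm tall, closed above, open below (48 mm bore), 0.1 kg. Upright black spring tabs, 16 mm wide, on its +y and -y sides run from 1 to 70 mm above its underside. Origin: centre of its underside, z up. Locked, it sits 34 mm above the pot's origin, axes along the pot's, with 2 mm of play upwards and 1 mm sideways.
- wax_round: Cream wax tester with a paper band: wide round block, 42 mm across, 55 mm tall, 60 g. Origin: centre of its underside, z up. At the start it stands upright on the flat top of the neck of pot_a, 48 mm above the pot's origin, under the cover if there is one, at any yaw.
- pot_b: Second pot, like pot_a in all but place. The collar of every pot carries two inward lips at the pot's +x and -x that hold the cover's lugs down, and a stop beside each lip, so that a cover cannot turn clockwise.
- cover_b: Cover of pot_b, like cover_a. The tabs of every cover are squeezed on their ribbed part, 34 to 68 mm above the underside: their outer faces are 68 mm apart at rest and 57 mm when fully squeezed; each takes 3 N to start and 8 N at the end and springs back when let go.
- wax_square: Cream wax tester with a paper band: square block, 30 x 30 mm, 55 mm tall, 60 g. Origin: centre of its underside, z up. At the start it stands upright on the flat top of the neck of pot_b, 48 mm above the pot's origin, under the cover if there is one, at any yaw.
- pot_c: Third pot, like pot_a in all but place.
- cover_c: Cover of pot_c, like cover_a. A tooth at the foot of each tab of every cover stands in the collar's notch until that tab is squeezed in by 4 mm or more. Kept squeezed, the cover turns anticlockwise seen from above about the pot's axis; from 38 to 54 degrees of turn its lugs are clear of the lips and it lifts straight up over the wax block.
- wax_oblong: Cream wax tester with a paper band: oblong block, 36 mm along its x and 23 mm along its y, 55 mm tall, 60 g. Origin: centre of its underside, z up. At the start it stands upright on the flat top of the neck of pot_c, 48 mm above the pot's origin, under the cover if there is one, at any yaw.
- pot_d: Fourth pot, like pot_a in all but place.
- cover_d: Cover of pot_d, like cover_a. Any cover must rise 75 mm to clear the collar and the block, and stands by itself on the flat table on its underside.
- wax_slim: Cream wax tester with a paper band: slim round block, 30 mm across, 55 mm tall, 60 g. Origin: centre of its underside, z up. At the start it stands upright on the flat top of the neck of pot_d, 48 mm above the pot's origin, under the cover if there is one, at any yaw.
- candle_jar: Glass jar of green candles, 194 mm across, 269 mm tall, fixed in place. Origin: centre of its underside.
- holder: Brass candle holder with a candle in it, foot 127 mm across, 335 mm tall with the candle, fixed in place. Origin: centre of its underside.
- brass_cup: Brass tea-light cup, 63 mm across, 46 mm tall, loose: leave it standing. Origin: centre of its underside.
- tumbler: Green glass tumbler, 70 mm across, 97 mm tall, loose: leave it standing. Origin: centre of its underside.
- matchbox: Match box, 62 x 110 x 22 mm, loose: leave it. Origin: centre of its underside.
- tealight: Tea light, 38 mm across, 17 mm tall, loose bystander. Origin: centre of its underside.
- bell: Counter bell, 71 mm across, 62 mm tall. Origin: centre of its underside.
Mind the look-alikes: they are no part of the job. What is shaped like the wax_square but green is not meant.

How it is judged:
By the outcome, as a careful person would: the job done as asked, in the order asked, and still so for the second after the job is handed in, with the robot touching nothing.
Of cover_a, cover_b, cover_c, cover_d only 2 to 3 are there at a start; the rules pass over those that are not, and their reading is None.
At some moment in a run one of tray may be knocked a few centimetres aside while the robot is not near it.
It also fails if it takes over 210 s, if anything falls off the work surface, if the arm or the gripper's body presses on something with over 40 N, if the wrist force passes 120 N, or if a joint passes its speed limit or range.

### The arm

A 6-joint arm with a two-finger parallel gripper is mounted at the origin on a cart in front of the work surface, level with it; the furniture and walls round the work are solid. World frame = base frame: x ahead of the robot, y to its left, z up, the work surface at z = 0. Lengths are in mm, angles in degrees, forces in N, time in s.
With the tool pointing down it reaches from about 325 to 925 mm from the base axis. Payload 3.1 kg.
Tool frame: the origin (TCP) lies at the very end of the fingers, on their centre line; the grasp point (between the pads) lies grasp_offset behind it (grasp_offset is the distance from the TCP to the grasp point, in mm); z points along the fingers, y is the line along which they close (so a half turn about z gives the same grasp; the last joint's range is limited). The gripper opens to 85 mm and grips with 20 to 120 N. Pads are 22 mm wide; open, the fingers measure 114 mm over their backs; the gripper's body (76 mm by 85 mm) begins 54 mm behind the grasp point. The pads swing forward as they close: fully open they stand 13 mm farther back than shut.
Start: joints at [-75.527, 12.427, 92.441, -0, 75.132, -6.429], TCP at [222.998, -583.876, 231.3] pointing down, gripper open.
Joint ranges: [-157.48, 157.48], [-44.54, 120.13], [17.64, 146.25], [-64.5, 244.5], [7.68, 150.69], [-147.95, 147.95]. Speed limits (degrees/s): [159.86, 159.86, 180, 180, 180, 180].

### API

Orientations are given as [roll, pitch, yaw] about the fixed x, y, z axes, in that order (R = Rz(yaw) Ry(pitch) Rx(roll)).
In Python, from station import * gives the robot as it stands. Calls block until the motion is done:
- goto(position, orientation): joint-space move of the TCP to a pose.
- move_l(position, attitude=None, speed=150): straight line of the TCP; attitude=None keeps the orientation; speed is the mean speed in mm/s.
- move_j(angles): joint-space move.
- grip(opening, squeeze=None): finger opening in mm; squeeze is the grip in N (None keeps the last); returns when the fingers have stopped.
- wait(seconds).
- solve_ik(position, orientation): joint angles nearest the present ones, or None.
- get_obs(): the state.
- get_image(name): name is "scene" or "top" or "wrist"; returns the picture (420x560x3 uint8, red, green, blue); there is no depth.
- get_calibration(name): a dict with "fx", "fy", "cx", "cy" (pixels), "R" (3x3) and "t" (3): a world point X has camera coordinates R X + t; the wrist camera has in their place "mount" (4x4, takes a point from camera to tool coordinates, whose origin is the TCP and whose axes are the flange's). Camera axes: x right, y down, z forward; pixel columns grow to the right and rows downward; lengths in mm; the calibration is good to about 2 mm. The wrist camera is an equidistant fisheye: a pixel r from the principal point sees the ray r / f radians off the axis. A picture is of the moment at which its call begins: read the wrist's pose just before it. get_calibration takes no time and is no camera call.
A pose or a line that the arm cannot do raises Unreachable and nothing moves.
- sign_off(): hands the job in; it is judged then, once.
Trained networks look in the newest picture that a camera, given by its name, has taken for a name from the list of things; names that differ only in an ending like _2 or _b are one class to them, and where a whole thing is asked for, a point or a joint stands for the part that bears it (a point fixed in the world has none). Each returns a list of dicts, best first, with "score" (0 to 1); they miss things now and then, are a little off and sometimes report something else, mostly with a low value. They report only what shows in the picture. A call takes as long as a camera call. They do not tell look-alikes from the thing itself.
- spot_in(name, camera): "extent" ([centre column, centre row, width, height] in pixels, round what is visible of it).
- regions_of(name, camera): "region" (420x560 bool, what is visible of it) and "extent" ([centre column, centre row, width, height] in pixels, round what is visible of it).
The state is a dict: "t": time; "joint_pos": joint angles; "qvel": joint speeds; "effort": joint torques, N m; "tcp_pos": TCP position; "ee_rot": TCP orientation; "wrist_force": force on the tool from outside, world axes, zero at the start; "moment": the same for the moment, N m; "grip_width": finger opening in mm; "grip_force": force on a finger pad.
Only numpy, scipy, OpenCV 4.12 (cv2) and the standard library are available. Lean on these libraries where they do the work, as an engineer would, in place of code of your own. Each camera call takes 0.05 s, during which the arm holds its last target. There are 200 camera calls.

## Working session

There is one attempt and no reset: what is moved stays moved. The work goes in short steps, each a Python script; the robot and the scene stay as the last script left them, time stands still between calls to the robot, and variables do not carry over. Pictures are saved under pics/ and viewed, at most 14 in all, crops included, and the job is handed in when it is done.

```bash
ls; mkdir -p pics; python3 - <<'E'
from station import *
import cv2,numpy as np
for n in ["scene","top"]:
    im=get_image(n); cv2.imwrite(f"pics/{n}0.png",cv2.resize(im[...,::-1],(800,600),interpolation=cv2.INTER_CUBIC)); 
    c=get_calibration(n); print(n,{k:np.round(v,3).tolist() for k,v in c.items()})
    for k in ["tray","pot_a","cover_a","wax_round","wax_square","wax_oblong","wax_slim","brass_cup","tumbler","matchbox"]:
        print(k,[(round(d["score"],2),[int(x) for x in d["extent"]]) for d in spot_in(k,n)])
print({k:np.round(v,3).tolist() for k,v in get_calibration("wrist").items()})
print(get_obs())
try: print(grasp_offset)
except Exception as e: print(e)
E
```

```text
pics
scene {'fx': 464.307, 'fy': 464.307, 'cx': 288.129, 'cy': 218.03, 'R': [[-0.73, -0.683, 0.002], [-0.454, 0.482, -0.749], [0.511, -0.548, -0.662]], 't': [395.014, 300.95, 1148.564]}
tray [(0.89, [327, 209, 67, 44]), (0.34, [179, 302, 21, 24]), (0.33, [225, 260, 35, 26])]
pot_a [(0.89, [263, 222, 30, 25]), (0.75, [239, 294, 35, 34]), (0.7, [223, 261, 35, 23]), (0.61, [283, 256, 35, 33]), (0.6, [326, 208, 70, 50])]
cover_a [(0.82, [281, 244, 18, 31]), (0.82, [223, 246, 29, 28]), (0.62, [330, 152, 32, 40])]
wax_round [(0.83, [237, 278, 19, 26])]
wax_square [(0.57, [263, 206, 15, 13]), (0.51, [375, 175, 14, 14])]
wax_oblong []
wax_slim []
brass_cup [(0.74, [177, 304, 21, 26])]
tumbler [(0.78, [304, 161, 19, 35]), (0.65, [327, 207, 69, 46])]
matchbox [(0.92, [221, 219, 37, 27])]
top {'fx': 381.453, 'fy': 381.453, 'cx': 286.154, 'cy': 205.177, 'R': [[-0.014, -1.0, -0.0], [-0.978, 0.014, -0.21], [0.21, -0.003, -0.978]], 't': [32.287, 566.213, 1086.272]}
tray [(0.82, [352, 212, 63, 62])]
pot_a [(0.97, [267, 233, 32, 35]), (0.73, [226, 198, 31, 32]), (0.59, [291, 187, 28, 32])]
cover_a [(
[... 600 characters left out ...]
}
{'t': 1.1, 'joint_pos': array([-7.55279025e+01,  1.24286253e+01,  9.24394871e+01,  7.91537901e-04,
        7.51311132e+01, -6.42842287e+00]), 'qvel': array([ 0.07257672, -0.10789516, -0.02414834, -0.0473559 ,  0.05867054,
       -0.04359659]), 'effort': array([ 5.32903778e-04, -3.96898735e+01, -3.04257667e+01, -2.39137717e-04,
        7.48808070e-04, -2.11614491e-06]), 'tcp_pos': array([ 222.99992077, -583.89350369,  231.30147816]), 'ee_rot': array([ 1.79999145e+02, -6.73518280e-04,  2.09003172e+01]), 'wrist_force': array([ 0.070941  , -1.12581356,  0.77189942]), 'moment': array([ 0.01547863, -0.00880744,  0.02978606]), 'grip_force': 0.0, 'grip_width': 85.37733517992396}
18.700000000000003
```

View pics/scene0.png

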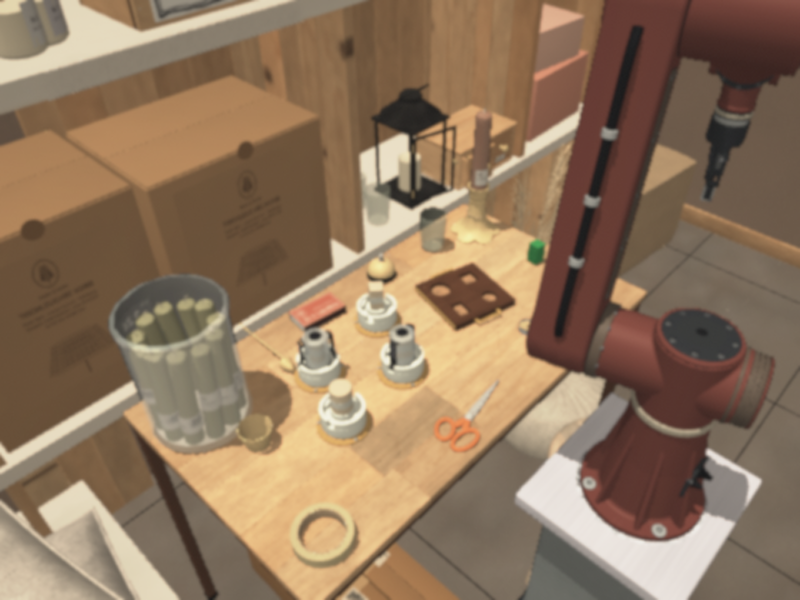

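View pics/top0.png

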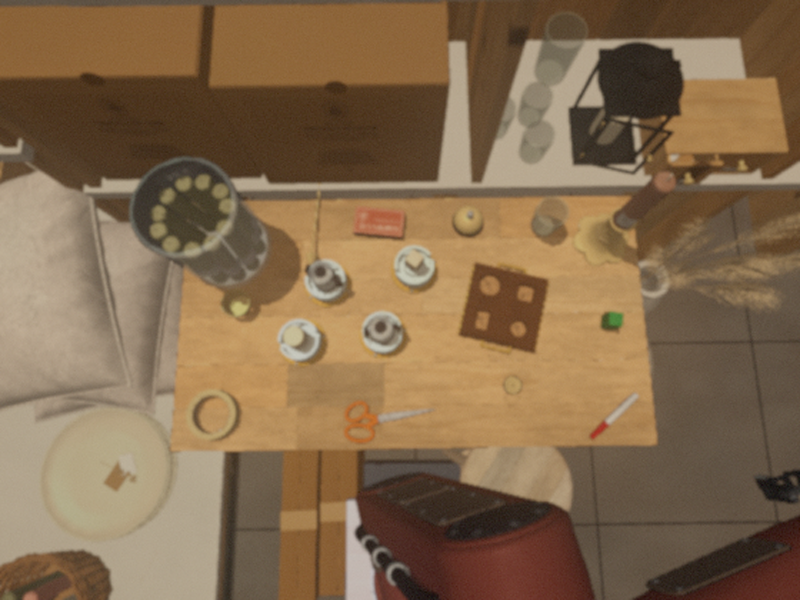

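The top view (800x600 px) shows these things:
- **Covered pots:** at (325,280) and (383,333).
- **Open pots:** at (300,341), carrying the wide round wax, and at (414,266), carrying a narrow block.
- **Tray:** at (503,307), with its round pocket upper left.
- **Look-alikes:** the green block at (613,320), the tea light at (512,384) and the bell at (468,220).

Next I'll compute positions and take a close look with the wrist camera.

```bash
cat > h.py <<'E'
from station import *
import numpy as np, cv2
from scipy.spatial.transform import Rotation as Ro
def ray2(cam,u,v,z):
    c=get_calibration(cam);R=np.array(c["R"]);t=np.array(c["t"])
    d=R.T@np.array([(u-c["cx"])/c["fx"],(v-c["cy"])/c["fy"],1]);o=-R.T@t
    return (o+d*(z-o[2])/d[2])
def wcam():
    o=get_obs();c=get_calibration("wrist");M=np.array(c["mount"])
    R=Ro.from_euler("xyz",o["ee_rot"],degrees=True).as_matrix()
    return c,R@M[:3,:3],np.array(o["tcp_pos"])+R@M[:3,3]
def wray(W,u,v,z):
    c,R,o=W;p=np.array([u-c["cx"],v-c["cy"]]);r=np.hypot(*p);a=r/c["fx"]
    d=R@np.array([*(p/max(r,1e-9)*np.sin(a)),np.cos(a)])
    return o+d*(z-o[2])/d[2]
def wproj(W,X):
    c,R,o=W;d=R.T@(np.array(X)-o);r=np.hypot(d[0],d[1]);a=np.arctan2(r,d[2])
    return np.array([c["cx"],c["cy"]])+c["fx"]*a*d[:2]/max(r,1e-9)
def persp(W,im,cx,cy,z,half=60,n=560):
    "rectified overhead crop of plane z: col -> -y, row -> -x"
    s=2*half/n;j,i=np.meshgrid(np.arange(n),np.arange(n))
    c,R,o=W;P=np.stack([cx+half-i*s,cy+half-j*s,np.full(i.shape,float(z))],-1)-o
    d=P@R;r=np.hypot(d[...,0],d[...,1]);a=np.arctan2(r,d[...,2])*c["fx"]/np.maximum(r,1e-9)
    return cv2.remap(im,(c["cx"]+a*d[...,0]).astype(np.float32),(c["cy"]+a*d[...,1]).astype(np.float32),cv2.INTER_CUBIC)
E
python3 - <<'E'
from h import *
for n,(u,v),z in [("p1 cov",(325,280),50),("p2 cov",(383,333),50),("p3",(414,266),50),("p4 rnd",(300,341),50),("tray",(503,307),18),("hold",(597,240),10),("tumb",(549,228),10),("box",(380,223),10),("cup",(238,306),20),("jar",(225,265),10),("bell",(468,225),20),("green",(613,320),20),("rnd",(489,286),10),("sq",(525,294),10),("ob",(483,320),10),("sl",(517,329),10)]:
    print(n,np.round(ray2("top",u*.7,v*.7,z)))
for p,a in [([300,-330,360],[180,0,0]),([400,0,400],[180,0,0]),([420,90,350],[180,0,0]),([420,90,350],[180,0,180])]: print(p,solve_ik(p,a))
E
```

```text
p1 cov [600. 202.  50.]
p2 cov [484.  79.  50.]
p3 [628.  12.  50.]
p4 rnd [470. 252.  50.]
tray [ 542. -180.   18.]
hold [ 693. -400.   10.]
tumb [ 723. -294.   10.]
box [740.  87.  10.]
cup [552. 395.  20.]
jar [647. 432.  10.]
bell [ 729. -111.   20.]
green [ 510. -415.   20.]
rnd [ 591. -153.   10.]
sq [ 572. -231.   10.]
ob [ 515. -137.   10.]
sl [ 494. -209.   10.]
[300, -330, 360] [-5.67566237e+01 -1.48291888e+01  1.05637555e+02 -2.54444375e-14
  8.91916334e+01  3.32433763e+01]
[400, 0, 400] [-1.00786581e+01 -2.15713945e+01  1.06572140e+02 -2.54444375e-14
  9.49992547e+01  7.99213419e+01]
[420, 90, 350] [ 2.71559939e+00 -1.69204116e+01  1.08291270e+02 -2.54444375e-14
  8.86291418e+01  9.27155994e+01]
[420, 90, 350] [  2.71559939 -16.92041161 108.29126976   0.          88.62914185
 -87.28440061]
```

```bash
python3 - <<'E'
from h import *
goto([300,-330,360],[180,0,180]) 
goto([480,100,330],[180,0,180])
wait(.2)
W=wcam();im=get_image("wrist");np.save("w1.npy",im)
cv2.imwrite("pics/w1.png",cv2.resize(im[...,::-1],(800,600),interpolation=cv2.INTER_CUBIC))
for k in ["pot_a","cover_a","wax_round","wax_square","wax_oblong","wax_slim","tray"]:
    for d in spot_in(k,"wrist"):
        e=d["extent"]
        if d["score"]>.3: print(k,round(d["score"],2),[int(x) for x in e],np.round(wray(W,e[0],e[1],50)))
for n,x,y in [("p1",600,202),("p2",484,79),("p3",628,12),("p4",470,252)]: print(n,wproj(W,[x,y,50])/.7)
E
```

```text
pot_a 0.97 [225, 262, 62, 70] [614.  24.  50.]
pot_a 0.94 [384, 167, 70, 67] [474. 244.  50.]
pot_a 0.85 [269, 170, 73, 69] [481.  88.  50.]
pot_a 0.73 [345, 245, 63, 65] [587. 196.  50.]
pot_a 0.4 [73, 309, 51, 40] [ 725. -275.   50.]
cover_a 0.89 [265, 181, 63, 50] [495.  83.  50.]
cover_a 0.87 [350, 267, 50, 49] [622. 206.  50.]
cover_a 0.43 [111, 207, 94, 119] [ 531. -147.   50.]
wax_round 0.82 [402, 172, 42, 38] [481. 271.  50.]
wax_square 0.81 [218, 285, 30, 43] [653.  10.  50.]
wax_square 0.72 [11, 195, 19, 24] [ 508. -365.   50.]
wax_slim 0.45 [72, 310, 50, 42] [ 726. -278.   50.]
tray 0.96 [114, 210, 98, 119] [ 534. -143.   50.]
tray 0.69 [218, 288, 30, 39] [658.  10.  50.]
p1 [498.55752768 362.15623581]
p2 [374.63263698 247.61244977]
p3 [312.03186772 387.21226115]
p4 [557.18184943 235.03494173]
```

View pics/w1.png

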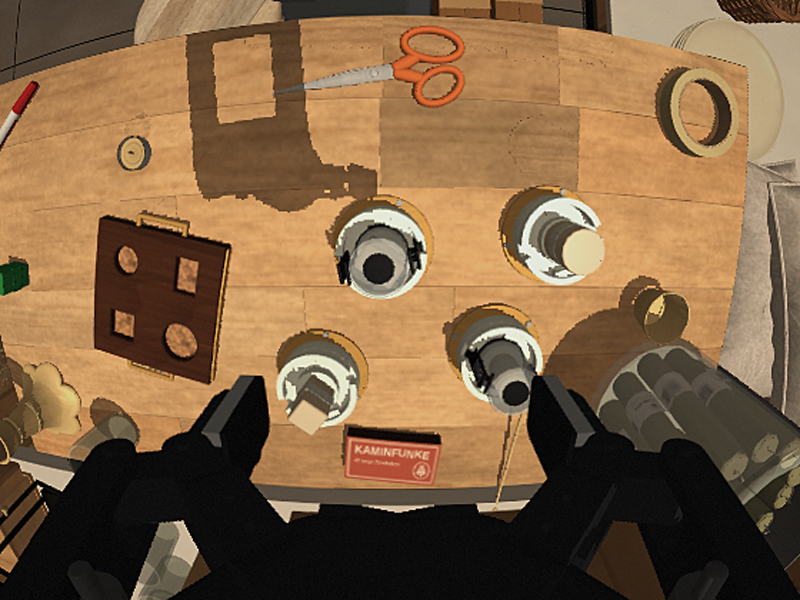

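The blocks are: p4 at (582,250) carries the wide round wax, p3 at (306,410) carries what looks like the square one, and p1 and p2 are covered. The green block at (14,277) is the look-alike. Next is a close look over each covered pot.

```bash
python3 - <<'E'
from h import *
rows=[]
for x,y in [(482,85),(595,200)]:
    goto([x,y,240],[180,0,180]); wait(.2)
    W=wcam();im=get_image("wrist")
    for d in spot_in("pot_a","wrist")[:2]+spot_in("cover_a","wrist")[:2]: print([int(a) for a in d["extent"]],round(d["score"],2))
    t=[]
    for z in (50,104):
        c=persp(W,im,x,y,z,50,400)
        for k in range(0,400,40): c[k,:]=c[k,:]//2+60; c[:,k]=c[:,k]//2+60
        c[200]=[255,0,0];c[:,200]=[255,0,0]
        t.append(c[50:350])
    rows.append(np.hstack(t))
cv2.imwrite("pics/cov.png",np.vstack(rows)[...,::-1])
E
```

```text
[419, 172, 87, 78] 0.9
[276, 176, 86, 81] 0.88
[365, 291, 36, 60] 0.64
[93, 221, 110, 141] 0.5
[332, 79, 95, 86] 0.87
[285, 183, 83, 78] 0.81
[284, 203, 72, 62] 0.94
[159, 88, 91, 54] 0.59
```

View pics/cov.png

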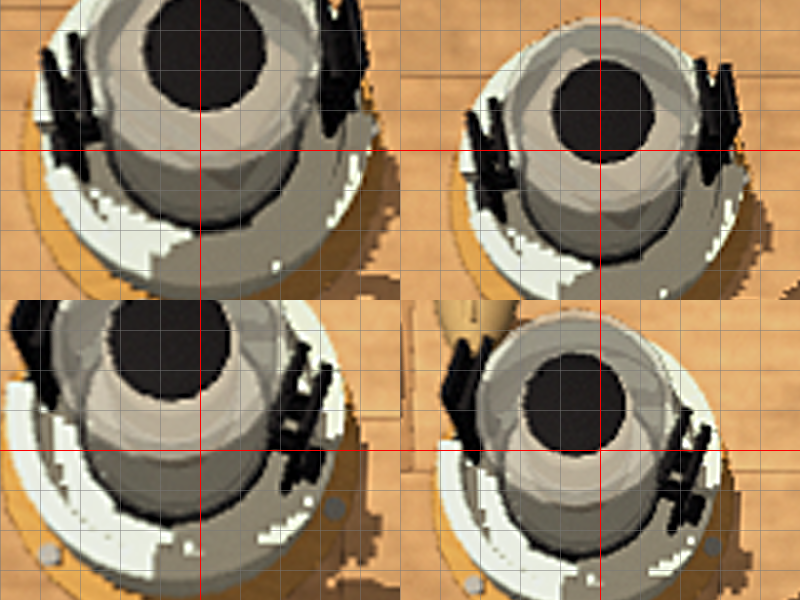

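Covered pots by my measurement: p2 centre ≈ (490,84) with yaw ≈ +10°, and p1 ≈ (603.5,206) with yaw ≈ −19°. The black tabs show at (480,150) and (717,120) for p2, and at (470,390) and (690,470) for p1. I'll start with p2.

```bash
cat >> h.py <<'E'
def st(m):
    o=get_obs();print(m,"t%.1f"%o["t"],"F",np.round(o["wrist_force"],1),"M",np.round(o["moment"],2),"w%.1f"%o["grip_width"],"gf%.1f"%o["grip_force"],"p",np.round(o["tcp_pos"],1));return o
def uncover(x,y,psi,z=64,turn=46):
    grip(85); goto([x,y,200],[180,0,psi]); st("above")
    move_l([x,y,z],speed=100); st("down")
    grip(55,30); st("squeezed")
    for k in (turn/3,turn*2/3,turn): goto([x,y,z],[180,0,psi+k]); st("turn%d"%k)
    move_l([x,y,z+8],speed=40); o=st("lift8")
    return o
E
python3 - <<'E'
from h import *
uncover(490,84,9.8)
E
```

```text
above t9.9 F [-0.5  0.1 -0.4] M [ 0.01  0.01 -0.  ] w85.1 gf0.0 p [490.1  84.1 200.1]
down t11.4 F [0.2 0.7 0.7] M [ 0.04  0.02 -0.03] w85.2 gf0.0 p [490.8  84.   64.8]
squeezed t11.8 F [-1.7 -0.4  7.7] M [-0.03  0.38  0.07] w55.2 gf18.2 p [491.2  84.1  65.9]
turn15 t12.2 F [0.2 0.2 5.3] M [0.05 0.11 0.07] w55.3 gf17.8 p [492.   84.1  66. ]
turn30 t12.6 F [0.  0.2 6.6] M [0.06 0.08 0.1 ] w55.5 gf17.8 p [492.   84.1  66. ]
turn46 t12.9 F [ 0.4 -0.3  6.4] M [0.08 0.15 0.07] w55.0 gf18.0 p [491.8  84.2  65.9]
lift8 t13.3 F [-0.3 -0.4 -0.9] M [0.01 0.01 0.03] w55.2 gf16.4 p [489.9  84.   72.1]
```

```bash
cat >> h.py <<'E'
def place(x,y,psi,z=33.5):
    o=get_obs()["tcp_pos"]; move_l([o[0],o[1],240],speed=150); st("up")
    goto([x,y,240],[180,0,psi]); move_l([x,y,60],speed=150); move_l([x,y,z],speed=40); wait(.2); st("placed")
    grip(85); st("open"); move_l([x,y,200],speed=200)
E
python3 - <<'E'
from h import *
place(392,0,90)
print([(round(d["score"],2),d["extent"]) for n in ["top"] for d in (get_image(n),spot_in("cover_a",n))[1]])
o=uncover(603.5,206,-19.2)
if o["grip_width"]>50 and abs(o["wrist_force"][2])<8: place(390,168,90)
W=wcam();im=get_image("top");cv2.imwrite("pics/top2.png",cv2.resize(im[90:330,100:480,::-1],(800,505),interpolation=cv2.INTER_CUBIC))
E
```

```text
up t14.6 F [ 0.5  0.  -1.5] M [-0.06 -0.02 -0.  ] w55.6 gf16.4 p [489.   83.9 238.6]
placed t17.7 F [ 0.3  0.5 -1.4] M [-0.01 -0.05  0.01] w55.5 gf16.4 p [392.3  -0.   33.8]
open t18.1 F [-0.1  0.2  0.4] M [ 0.02  0.03 -0.02] w85.1 gf0.0 p [392.2  -0.   33.7]
[(0.81, [225.7, 193.1, 26.2, 26.5]), (0.38, [354.3, 214.4, 58.8, 70.6]), (0.23, [290.9, 184.2, 12.5, 19.2])]
above t21.4 F [-0.1 -0.  -0.3] M [ 0.01 -0.04 -0.  ] w84.7 gf0.0 p [603.4 205.7 200. ]
down t22.9 F [ 0.1 -0.   0.1] M [ 0.03 -0.04 -0.02] w85.1 gf0.0 p [604.3 206.2  65. ]
squeezed t23.3 F [-2.1 -1.6  7. ] M [-0.21  0.31 -0.01] w55.5 gf18.0 p [604.6 206.1  66.4]
turn15 t23.7 F [-1.9 -0.7  5.8] M [-0.04  0.22  0.12] w55.5 gf17.8 p [605.  206.2  66.4]
turn30 t24.1 F [-1.1 -0.8  6.5] M [-0.05  0.21  0.05] w55.2 gf17.8 p [605.  206.2  66.4]
turn46 t24.4 F [-1.3 -1.1  6.9] M [-0.09  0.3   0.15] w55.4 gf17.9 p [604.9 206.   66.4]
lift8 t24.8 F [-0.1  0.1 -0.9] M [-0.07 -0.04 -0.01] w55.0 gf16.3 p [603.6 206.   72.2]
up t26.1 F [ 0.   0.5 -1.3] M [ 0.01 -0.02  0.03] w55.5 gf16.3 p [602.6 205.8 238.3]
placed t29.4 F [-0.1  0.2 -1.5] M [ 0.04 -0.01 -0.01] w55.0 gf16.3 p [390.3 168.1  33.7]
open t29.8 F [-0.1 -0.5 -0.7] M [0.07 0.04 0.02] w85.2 gf0.0 p [390.2 168.   33.7]
```

View pics/top2.png

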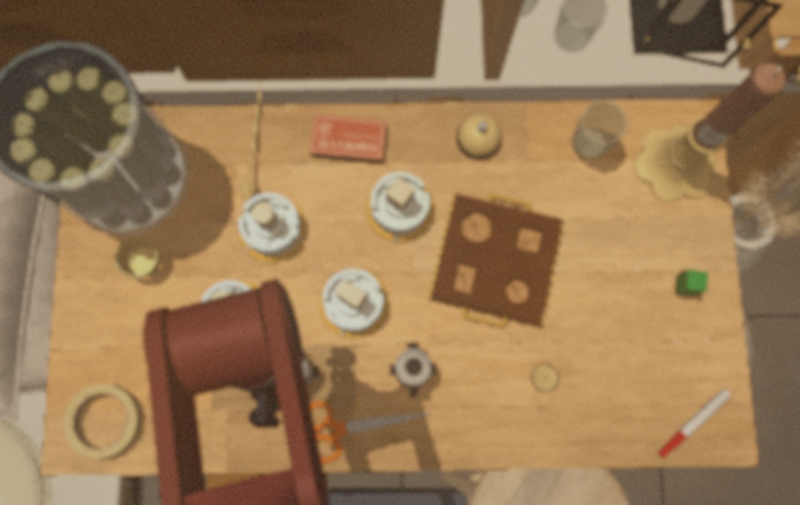

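Both covers are off and standing at (413,368) and, hidden under the arm, around (300,370). The blocks: p2 (352,292) is the oblong, p1 (264,215) the slim round, p3 (400,193) the square and p4 the wide round. Now close views of the blocks and the tray.

```bash
python3 - <<'E'
from h import *
t=[]
for n,x,y,yaw in [("p4",474,252,180),("p1",603.5,206,180),("p2",490,84,180),("p3",630,18,180),("tray",545,-180,180)]:
    goto([x-40 if n=="tray" else x,y,260 if n!="tray" else 260],[180,0,yaw]); wait(.3)
    W=wcam();im=get_image("wrist");np.save(f"im_{n}.npy",im);np.savez(f"W_{n}.npz",R=W[1],o=W[2])
    if n=="tray":
        c=persp(W,im,x,y,18,100,600)
        for k in range(0,600,30): c[k]=c[k]//2+60;c[:,k]=c[:,k]//2+60
        cv2.imwrite("pics/tray.png",c[...,::-1])
    else:
        c=persp(W,im,x,y,103,36,360)
        for k in range(0,360,50): c[k]=c[k]//2+60;c[:,k]=c[:,k]//2+60
        c[180]=[255,0,0];c[:,180]=[255,0,0]
        t.append(c[30:330])
cv2.imwrite("pics/wax.png",np.vstack([np.hstack(t[:2]),np.hstack(t[2:])])[...,::-1])
print(get_obs()["t"])
E
```

```text
36.8417
```

View pics/wax.png

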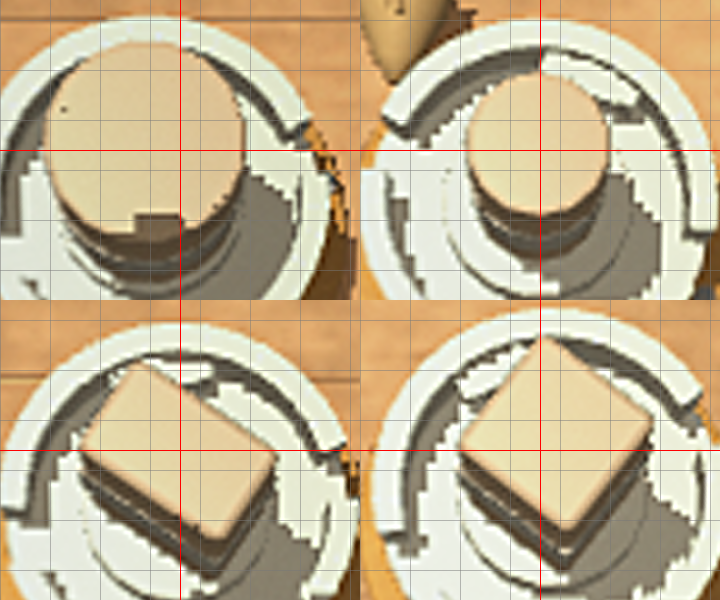

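View pics/tray.png

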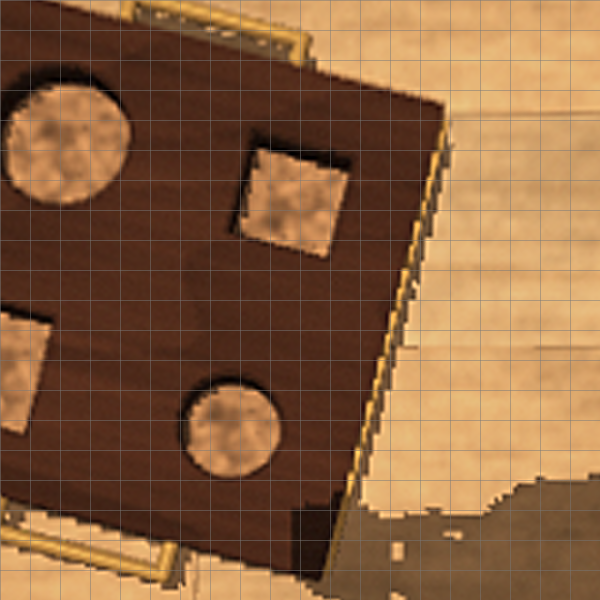

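Blocks (tops at z = 103): p4 (476,259), p1 (605,206), p2 (489.7,84.4) with its long axis at 54°, and p3 (633.4,14.6) with edges at 52°. The tray has already been knocked about 45 mm in +y. Its slim pocket shows at px (230,430) and its square one at (295,203), and its yaw is ≈ −14°. I'll measure it from two opposite wrist yaws.

```bash
cat >> h.py <<'E'
def tray(cx=549,cy=-130,save=None):
    out=[]
    for yaw,s in ((180,-1),(0,1)):
        goto([cx+s*40,cy,260],[180,0,yaw]); wait(.4)
        W=wcam();im=get_image("wrist"); c=persp(W,im,cx,cy,18,130,780)
        hsv=cv2.cvtColor(c,cv2.COLOR_RGB2HSV); m=((hsv[...,2]<105)&(hsv[...,1]>110)).astype(np.uint8)*255
        m=cv2.morphologyEx(m,cv2.MORPH_OPEN,np.ones((9,9)))
        k=max(cv2.findContours(m,cv2.RETR_EXTERNAL,cv2.CHAIN_APPROX_NONE)[0],key=cv2.contourArea)
        (u,v),wh,a=cv2.minAreaRect(k); yawt=(-a+45)%90-45
        out.append([cx+130-v/3,cy+130-u/3,yawt]); print(np.round(out[-1],1),np.round(np.array(wh)/3,1))
        cv2.drawContours(c,[cv2.boxPoints(((u,v),wh,a)).astype(int)],0,(0,255,0),1)
        T=Ro.from_euler("z",yawt,degrees=True).as_matrix()
        for px,py,nm in ((40,40,0),(40,-40,1),(-40,40,2),(-40,-40,3)):
            p=T[:2,:2]@[px,py]+out[-1][:2]; q=(int((cy+130-p[1])*3),int((cx+130-p[0])*3)); cv2.drawMarker(c,q,(0,255,255),0,12)
            cv2.circle(c,q,[69,51,60,51][nm],(0,255,255),1)
        if save: cv2.imwrite(f"pics/{save}_{yaw}.png",cv2.resize(c[100:680,100:680,::-1],(400,400),interpolation=cv2.INTER_AREA))
    return out
E
python3 - <<'E'
from h import *
o=tray(save="tr"); print(np.round(np.mean(o,0),2),get_obs()["t"])
cv2.imwrite("pics/tr.png",np.hstack([cv2.imread("pics/tr_180.png"),cv2.imread("pics/tr_0.png")]))
E
```

```text
[ 551.2 -128.2  -14.6] [165.3 168.2]
[ 552.6 -128.7  -14.7] [165.5 167. ]
[ 551.91 -128.44  -14.69] 40.75
```

View pics/tr.png

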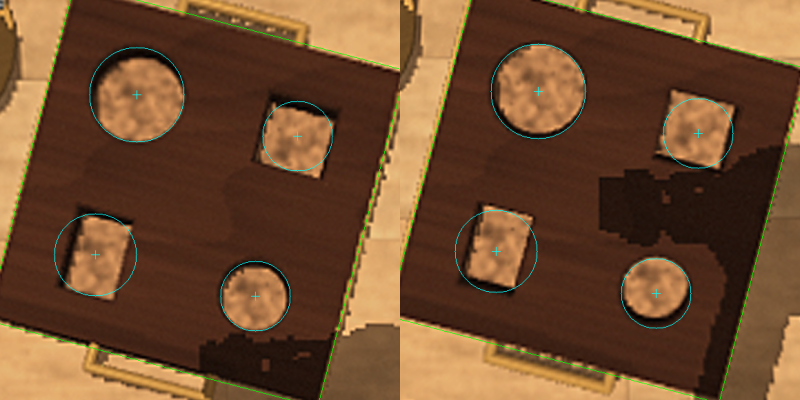

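The tray is at (552,−128.4) with yaw −14.7°, and the fitted rims match the pockets in both views. I'll start the transfers with the slim block, centring each one with a cross squeeze.

```bash
cat >> h.py <<'E'
TR=np.array([552.,-128.4]);TY=-14.7
def pick(x,y,psi,w1,w2,z=71):
    "centre by a squeeze at psi2, then grasp at psi"
    grip(85); goto([x,y,180],[180,0,psi+90 if psi<60 else psi-90]); move_l([x,y,z],speed=120)
    grip(w1-3,20); st("centre"); grip(w1+14); move_l([x,y,115],speed=150); goto([x,y,115],[180,0,psi]);
    grip(min(85,w1+30)); move_l([x,y,z],speed=120); grip(w2-5,25); st("grasp")
    move_l([x,y,z+100],speed=120); return st("lifted")
def put(px,py,psi,w,z=71):
    dz=z-48; a=np.radians(TY); c=TR+[px*np.cos(a)-py*np.sin(a),px*np.sin(a)+py*np.cos(a)]
    goto([*c,140],[180,0,psi]); move_l([*c,dz+22],speed=120); wait(.2); f0=get_obs()["wrist_force"][2]
    for k,(ox,oy) in enumerate([(0,0),(1,0),(-1,0),(0,1),(0,-1),(1.2,1.2),(-1.2,1.2),(1.2,-1.2),(-1.2,-1.2)]):
        p=c+[ox,oy]; move_l([*p,dz+20],speed=40); ok=True
        for h in (16,13,10,8,6.5):
            move_l([*p,dz+h],speed=40); o=get_obs()
            if h>7 and o["wrist_force"][2]-f0>8: ok=False; break
        if ok: break
        st("blocked %d h%.1f"%(k,h))
    st("in" if ok else "NOT IN")
    if not ok: return False
    grip(w+14); st("open"); move_l([*p,120],speed=150); return True
E
python3 - <<'E'
from h import *
pick(605,206,-19,30,30); put(-40,-40,TY,30)
E
```

```text
centre t43.9 F [ 0.3 -1.2  1.8] M [ 0.05  0.07 -0.01] w29.4 gf20.5 p [605.4 206.1  71.5]
grasp t47.2 F [ 0.6 -1.2  2.7] M [ 0.02 -0.05 -0.02] w29.0 gf24.9 p [606.1 206.2  72.4]
lifted t48.2 F [ 0.1  0.5 -1.6] M [0.04 0.   0.01] w29.7 gf24.7 p [604.1 205.8 169.8]
in t52.2 F [-1.6  0.3  5.8] M [0.2  0.32 0.  ] w29.0 gf25.2 p [ 503.5 -157.1   30.4]
open t52.5 F [ 0.1 -1.1  0.3] M [0.06 0.02 0.01] w44.0 gf0.0 p [ 503.1 -156.9   29.3]
```

```bash
python3 - <<'E'
from h import *
ok=(pick(633.4,14.6,52,30,30), put(40,-40,TY,30))[1]
if ok: ok=(pick(489.7,84.4,54,36,23), put(-40,40,TY,23))[1]
if ok: ok=(pick(476,259,0,42,42), put(40,40,TY,42))[1]
E
```

```text
centre t57.4 F [0.3 0.3 1.7] M [-0.03  0.09  0.04] w29.7 gf22.4 p [633.8  14.5  71.5]
grasp t60.7 F [0.5 0.  2.7] M [-0.    0.02 -0.02] w29.7 gf26.9 p [634.5  14.5  72.3]
lifted t61.7 F [ 0.   0.7 -0.9] M [-0.02  0.02  0.04] w29.7 gf26.5 p [632.5  14.7 169.8]
in t65.2 F [-2.2  0.9  3.3] M [0.09 0.17 0.02] w29.7 gf27.1 p [ 581.  -177.4   30.3]
open t65.5 F [0.6 0.4 0.7] M [-0.04 -0.02 -0.03] w43.8 gf0.0 p [ 580.4 -177.2   29.2]
centre t70.2 F [0.1 0.3 2.2] M [ 0.02  0.01 -0.02] w35.4 gf21.2 p [490.2  84.5  71.6]
grasp t73.7 F [0.6 0.4 3.1] M [-0.01  0.09 -0.01] w22.8 gf27.0 p [490.5  84.4  71.9]
lifted t74.7 F [-0.2  0.2 -1.2] M [-0.02  0.   -0.02] w22.9 gf26.5 p [488.8  84.3 170. ]
in t78.2 F [0.1 0.1 1.4] M [0.04 0.02 0.02] w22.7 gf26.7 p [524.  -79.7  29.9]
open t78.4 F [0.7 0.3 0.3] M [-0.07  0.01  0.01] w36.7 gf0.0 p [523.2 -79.5  29.3]
centre t82.6 F [-1.6  0.1  2.3] M [-0.02  0.07  0.02] w41.7 gf20.5 p [476.5 259.3  71.7]
grasp t85.9 F [0.1 0.3 3.2] M [-0.01  0.03  0.  ] w41.2 gf25.5 p [477.1 259.4  72.3]
lifted t86.9 F [-0.1 -0.4 -1. ] M [ 0.03 -0.05 -0.01] w41.6 gf25.4 p [475.2 258.7 169.9]
in t90.9 F [-1.6  0.6  5.5] M [0.1  0.31 0.06] w41.4 gf25.6 p [601.1 -99.9  30.3]
open t91.2 F [-0.9  0.3 -0.6] M [ 0.    0.04 -0.01] w56.3 gf0.0 p [600.7 -99.8  29.2]
```

```bash
python3 - <<'E'
from h import *
goto([512,-130,290],[180,0,180]); wait(.4)
W=wcam();im=get_image("wrist"); c=persp(W,im,545,-128,61,95,480)
a=np.radians(TY)
for px,py,r in ((40,40,21),(40,-40,15),(-40,40,15),(-40,-40,15)):
    q=TR+[px*np.cos(a)-py*np.sin(a),px*np.sin(a)+py*np.cos(a)]
    cv2.circle(c,(int((-128+95-q[1])*480/190),int((545+95-q[0])*480/190)),int(r*480/190),(0,255,255),1)
goto([330,-330,330],[180,0,90]); wait(.3)
t=get_image("top")[120:310,110:470]
t=cv2.resize(t,(800-480,480*0+169))
cv2.imwrite("pics/fin.png",c[...,::-1]); 
t=get_image("top")[120:310,110:470]; cv2.imwrite("pics/fint.png",cv2.resize(t[...,::-1],(800,422),interpolation=cv2.INTER_CUBIC))
print(get_obs()["t"])
E
```

```text
96.8167
```

View pics/fin.png

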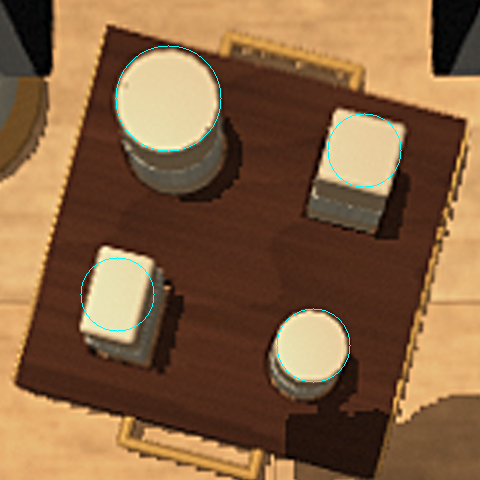

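View pics/fint.png

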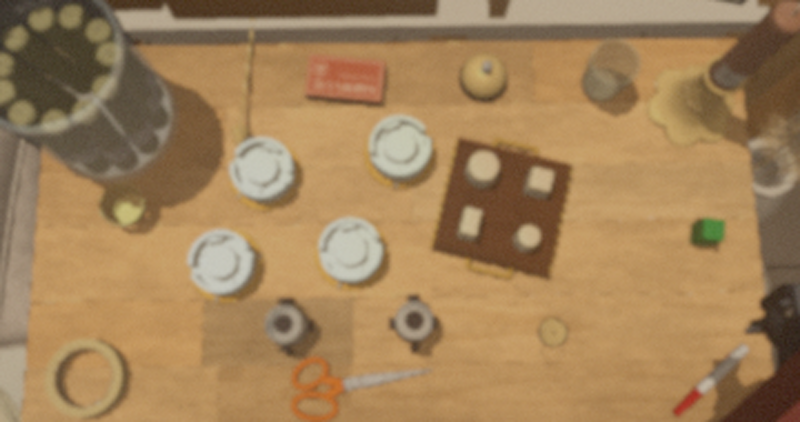

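All four blocks sit upright in their own pockets, with their tops matching the z = 61 circles. Both covers stand on the table at (286,324) and (414,320), and the bystanders are undisturbed.

```bash
python3 -c "
from station import *
print(sign_off())"
```

```text
the job is handed in; nothing more can be done
None
```

I've handed the job in: both remaining covers are off and standing upright on the table, and all four wax blocks are upright and fully home in their own pockets. The cup, tumbler and match box weren't disturbed, and the final pictures, taken at about 97 s of the 210 s, bear all this out.

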